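# Turn the circuit board over in its rotating holder

## Robot

A 7-joint arm with a two-finger parallel gripper is mounted at the origin on the work surface. World frame = base frame: x ahead of the robot, y to its left, z up, the work surface at z = 0. Lengths are in m, angles in rad, forces in N, time in s.
With the tool pointing down it reaches from about 0.425 to 0.875 m from the base axis. Payload 4.7 kg.
Tool frame: the origin (TCP) lies on the centre line of the jaws, within the pads' length; the fingertips stand 14 mm ahead of it and the grasp point (between the pads) lies 5 mm behind it; z points along the fingers, y is the line along which they close (so a half turn about z gives the same grasp; the last joint's range is limited). The gripper opens to 87 mm and grips with 3 to 60 N. Pads are 19 mm wide; open, the fingers measure 117 mm over their backs; the gripper's body (75 mm by 190 mm) begins 51 mm behind the grasp point.
Start: joints at [-1.172, 0.321, -0.07, 1.45, 0.023, 1.371, -0.057], TCP at [0.244, 0.602, 0.209] pointing down, gripper open.
Joint ranges: [-2.86, 2.86], [-0.3, 2.09], [-1.38, 1.24], [0.06, 2.45], [-1.56, 4.7], [0.09, 2.05], [-2.69, 2.69]. Speed limits (rad/s): [2.57, 2.57, 3.14, 3.14, 3.14, 3.14, 3.14].

## Interface

Orientations are given as a rotation vector (axis times angle).
In Python, from bench import ctrl gives the robot as it stands.
- The arm moves only by the tool send_rows, never from a script. Its argument "steps" is a list of rows, each an object of numbers: "tx", "ty", "tz": the shift along the tool's x, y, z in units of 60 mm (1.0 is 60 mm); "turn": the turn about the tool's z in units of 8 degrees (1.0 is 8 degrees); "grip": the opening, from 0 (shut) to 1 (fully open). A call has 1 to 12 rows; each row shifts and turns the commanded pose from where the row before left it, along the tool's axes as they then stand; what a row does not reach is not made up. A row lasts 1/8 s, in which the tool goes at most 62.5 mm and 10.7 degrees, less where a joint would pass 70% of its speed; a pose out of reach is approached as far as the arm can. A call is refused whole if a number of a shift passes 1 or a number of a turn 1, either way. A call with a gripper value outside its range is refused whole. The fingers move at their own pace and stop on an object; "newtons" is the grip in N (left out, the last holds). Time passes only in rows, so rows that do not move let the fingers close. It gives the time, the measured TCP pose, the force, the opening and the grip force at its end, in the units of the state.
- ctrl.get_state(): the state, without advancing time (a new reading comes with each control period).
- ctrl.get_image(name): name is "scene" or "top"; returns a dict with "pixels" (400x640x3 uint8, red, green, blue), "K" (3x3 intrinsics, pixels), "dist" ([k1, k2, p1, p2, k3] as OpenCV has them; the pictures are not rectified), "cam_to_world" (4x4, takes a point from camera to world coordinates). Camera axes: x right, y down, z forward; pixel columns grow to the right and rows downward; lengths in m; the calibration is good to about 2 mm. A picture is of the moment at which its call begins. There is no depth.
- ctrl.close_job(): hands the job in; it is judged then, once.
The state is a dict: "time": time; "joint_positions": joint angles; "qd": joint speeds; "joint_torque": joint torques, N m; "position": TCP position; "tool_rot": TCP orientation; "ft_force": force on the tool from outside, world axes, zero at the start; "torque": the same for the moment, N m; "grip_width": opening from 0.0 (shut) to 1.0 (fully open); "grip_force": force on a finger pad.
Only numpy, scipy, OpenCV 4.12 (cv2) and the standard library are available. Lean on these libraries where they do the work, as an engineer would, in place of code of your own. Each camera call takes 0.05 s, during which the arm holds its last target. There are 200 camera calls.

## Task

The circuit board clamped between the spindles of the rotating holder has its component side up: push it over with the fingertips until the solder side faces up and the board lies level, then draw clear. Push gently, on the bare borders along its free edges or on the solder side; do not pinch the board and do not press on the soldered parts. Leave the holder where it stands, and do not disturb the other things on the bench.

Things in the scene. Friction and masses are not known exactly. Their poses are not given: they have to be found in the camera images.
- holder: Loose board holder, 1.7 kg, 160 (x) x 230 (y) x 118 mm. Two feet (at y +-92 mm, tops 24 mm high), rods between (x +-45, tops at 20 mm); on each foot an upright (34 mm in x, inner face |y| 86, 118 mm high) bears a spindle. The board turns about the spindle axis: along y, 105 mm above the origin. Outer black knobs do not turn. Origin: underside centre; z up, x across the axis, away from robot.
- spindle (a joint): Board angle about the holder's +y, rad: 0 = level, component side up; positive = the +x edge is lower; +pi or -pi = level, solder side up. Starts within 0.5 of 0. No stops either way. Bearing friction of 0.14 N m (some 2.5 N at the edge) holds it wherever it is left; it does not coast.
- component_face: Green component side of the circuit board: 136 mm in x (across the axis) x 116 in y, 3 mm thick. Origin on the spindle axis at mid-thickness; z out of this face (at z +1.5 mm); free edges at x +-68 mm. The borders along them, |x| 44 to 68 mm, are bare. Aluminium clamp jaws at the y ends (84 mm in x, 10 thick, |y| 55 to 67 mm) turn with the board.
- solder_face: The darker green solder side of the same board, with rows of small flat solder dots and no raised parts; it may be pushed anywhere. Same origin and axes as component_face; this face lies at z = -1.5 mm and looks to -z.
- board_parts: The parts soldered on the component side: black chips 2 to 3 mm high, and capacitors, a black socket and a steel can, up to 11 mm high, all within 43 mm of the axis (the ones over 3 mm high within 22 mm). Same origin and axes as component_face. Not to be pushed on.
- flux: Bystander: small amber flux bottle, 30 mm across, 75 mm high, standing. Origin: centre of the underside.
- solder_spool: Bystander: reel of solder wire standing on its rim face, 54 mm across, 50 mm high. Origin: centre of the underside.
- screw_dish: Bystander: round steel screw dish, 76 mm across, 22 mm high. Origin: centre of the underside.
- tweezers: Bystander: dark tweezers lying flat, 130 mm long along their x, 8 mm high. Origin near the middle, underside.
- driver: Bystander: red-handled screwdriver lying along its x, 170 mm long. Origin: underside of its middle.
- housing: Bystander: finned aluminium half of a control-unit housing, 100 x 110 x 18 mm, lying flat, fins up. Origin: centre of the underside.
- alcohol: Bystander: white alcohol bottle with a red cap, 44 mm across, 105 mm high, standing. Origin: centre of the underside.

How it is judged:
At the end, for the whole second after the job is handed in: The board is turned over: solder side up, level within 0.12 rad (7 degrees), at rest; the holder stands flat within 25 mm of where it was and every bystander is within 25 mm of where it was, still standing (angle between component_face's own z axis and vertical above 3.0216 rad and velocity of joint spindle between -0.05 and 0.05 rad/s and distance of each of holder, flux, solder_spool, screw_dish, tweezers, driver, housing, alcohol from where it was at the start of the episode below 0.025 m and angle between holder's own z axis and vertical below 0.05 rad and linear speed of holder below 0.02 m/s and angle between each of flux, solder_spool, alcohol, screw_dish's own z axis and vertical below 0.3 rad); the robot touches nothing.
It fails at once if The soldered parts are pressed (more than 2 N from the robot) (contact force between any of the fingers, the arm and board_parts above 2 N).
It fails at once if The board is pinched: the fingers press on both of its faces at once (contact force between the fingers and component_face above 0.5 N and contact force between the fingers and solder_face above 0.5 N).
It fails at once if The board or holder is pushed hard (more than 20 N) (contact force between any of the fingers, the arm and holder above 20 N).
It fails at once if The holder is shifted by more than 25 mm, tipped or lifted (distance of holder from where it was at the start of the episode above 0.025 m or angle between holder's own z axis and vertical above 0.12 rad or height (world z) of holder above 0.018 m).
It fails at once if A bystander is moved by more than 25 mm or knocked over (not (distance of flux from where it was at the start of the episode below 0.025 m) or not (distance of solder_spool from where it was at the start of the episode below 0.025 m) or not (distance of screw_dish from where it was at the start of the episode below 0.025 m) or not (distance of tweezers from where it was at the start of the episode below 0.025 m) or not (distance of driver from where it was at the start of the episode below 0.025 m) or not (distance of housing from where it was at the start of the episode below 0.025 m) or not (distance of alcohol from where it was at the start of the episode below 0.025 m) or not (angle between flux's own z axis and vertical below 0.3 rad) or not (angle between solder_spool's own z axis and vertical below 0.3 rad) or not (angle between alcohol's own z axis and vertical below 0.3 rad) or not (angle between screw_dish's own z axis and vertical below 0.3 rad)).
It also fails if it takes over 48 s, if anything falls off the work surface, if the arm or the gripper's body presses on something with over 40 N, if the wrist force passes 120 N, or if a joint passes its speed limit or range.

## Working session

There is one attempt and no reset: what is moved stays moved. The work goes in short steps, Python scripts to look and compute and a tool call to move; the robot and the scene stay as the last step left them, time stands still between calls to the robot, and variables do not carry over. Pictures are saved under pics/ and viewed, at most 10 in all, crops included, and the job is handed in when it is done.

Besides the shell and the picture viewer there is one more tool, called after ">>>" by a JSON object that holds its "method" and its "body". send_rows: Moves the arm, as the interface text tells. Its arguments: {"type":"object","properties":{"steps":{"type":"array"},"newtons":{"type":"number"}},"required":["steps"]}

```bash
mkdir -p pics; python3 - <<'E'
from bench import ctrl
import cv2,numpy as np,pickle
print(ctrl.get_state())
for n in("scene","top"):
    d=ctrl.get_image(n); pickle.dump(d,open(f"pics/{n}0.pkl","wb"))
    cv2.imwrite(f"pics/{n}0.png",d["pixels"][:,:,::-1]); print(n,d["K"],d["dist"],d["cam_to_world"])
E
```

```text
{'time': 0.0, 'joint_positions': array([-1.17189986,  0.32182969, -0.07009009,  1.45168985,  0.02260485,
        1.37079531, -0.05691986]), 'qd': array([-0.00090479, -0.00023327,  0.00034954,  0.00151988, -0.00039671,
        0.00151632, -0.00089414]), 'joint_torque': array([-4.47238572e-04, -4.91293144e+01, -4.04150197e-01, -3.12526023e+01,
       -6.40215911e-02,  4.37454320e-02,  1.73712365e-04]), 'position': array([0.24381641, 0.60190441, 0.20744979]), 'tool_rot': array([-6.00636587e-01, -3.08336501e+00,  3.00972755e-03]), 'ft_force': array([ 0.98957905, -0.30746628, -0.73004368]), 'torque': array([ 0.01777048, -0.00554021,  0.04435689]), 'grip_force': 0.0, 'grip_width': 1.0006304411148517}
scene [[379.87587195   0.         312.5755548 ]
 [  0.         379.87587195 197.10077179]
 [  0.           0.           1.        ]] [0.0025302 0.        0.        0.        0.       ] [[ 0.61581901  0.43680067 -0.6557226   1.29049399]
 [ 0.78773748 -0.32509324  0.52324378 -0.51346035]
 [ 0.01538225 -0.83876073 -0.54428285  0.63362562]
 [ 0.          0.          0.          1.        ]]
top [[400.66757992   0.         314.58649161]
 [  0.         400.66757992 205.34842123]
 [  0.           0.           1.        ]] [-0.00393564  0.          0.          0.          0.        ] [[ 0.01125244 -0.978676    0.2051016   0.39401167]
 [-0.99992929 -0.01022394  0.00607366  0.01599247]
 [-0.0038472  -0.20515544 -0.97872184  1.12731509]
 [ 0.          0.          0.          1.        ]]
```

View pics/scene0.png

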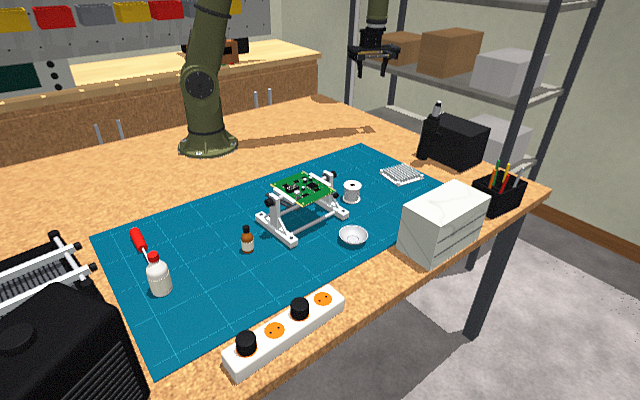

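View pics/top0.png

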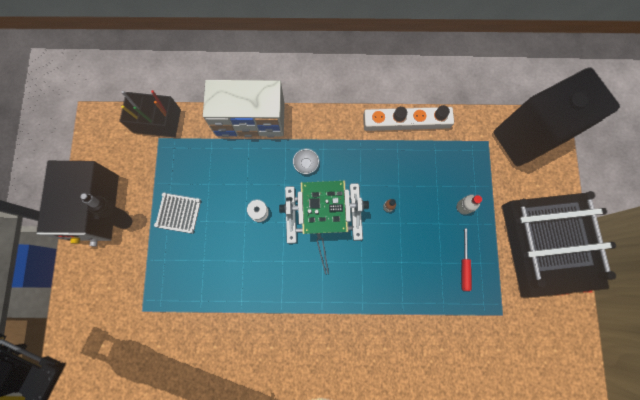

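The scene view shows the green board near (304,188), component side up, with the flux bottle at (247,240), spool at (351,191) and dish at (353,236). In the top view the board is centred near (324,207), between white uprights at x≈291 and 356. The tweezers are on the robot side, near (323,255).

```bash
cat > h.py <<'E'
import cv2,numpy as np
def load(n,live=True):
    from bench import ctrl
    return ctrl.get_image(n)
def ray(d,p):
    u=cv2.undistortPoints(np.array([[p]],float),d["K"],np.array(d["dist"]))[0,0]
    T=np.array(d["cam_to_world"]); v=T[:3,:3]@[u[0],u[1],1.]; return T[:3,3],v/np.linalg.norm(v)
def plane(d,p,z):
    o,v=ray(d,p); return o+v*(z-o[2])/v[2]
def tri(d1,p1,d2,p2):
    o1,v1=ray(d1,p1);o2,v2=ray(d2,p2)
    s=np.linalg.lstsq(np.c_[v1,-v2],o2-o1,rcond=None)[0]
    a,b=o1+s[0]*v1,o2+s[1]*v2; return (a+b)/2,np.linalg.norm(a-b)
def green(d,box):
    x0,y0,x1,y1=box; h=cv2.cvtColor(d["pixels"],cv2.COLOR_RGB2HSV)
    m=cv2.inRange(h,(40,80,30),(80,255,255)); k=np.zeros_like(m);k[y0:y1,x0:x1]=m[y0:y1,x0:x1]
    k=cv2.morphologyEx(k,cv2.MORPH_CLOSE,np.ones((5,5)))
    c=max(cv2.findContours(k,0,2)[0],key=cv2.contourArea); hull=cv2.convexHull(c)
    return cv2.approxPolyDP(hull,0.06*cv2.arcLength(hull,True),True)[:,0],cv2.contourArea(hull)
E
python3 - <<'E'
import pickle,cv2,numpy as np
from h import *
s=pickle.load(open("pics/scene0.pkl","rb"));t=pickle.load(open("pics/top0.pkl","rb"))
cs,as_=green(s,(255,155,355,225));ct,at=green(t,(285,165,365,250))
print(cs.tolist(),as_,ct.tolist(),at)
for p in ct: 
    for q in cs:
        P,e=tri(t,p,s,q)
        if e<.008: print(p,q,P.round(4),round(e,4))
a=cv2.resize(s["pixels"][155:255,240:370],None,fx=4,fy=4,interpolation=2)
b=cv2.resize(t["pixels"][170:255,270:380],None,fx=3.6,fy=3.6,interpolation=2)
im=np.zeros((400,520+b.shape[1]-130,3),np.uint8)
im=np.zeros((400,920,3),np.uint8);im[:,:520]=a;im[:b.shape[0],524:524+b.shape[1]]=b
im=cv2.resize(im,(800,348));cv2.imwrite("pics/crop.png",im[:,:,::-1])
E
```

```text
[[272, 184], [302, 172], [334, 191], [303, 206]] 1117.0 [[342, 181], [345, 231], [305, 233], [302, 182]] 2105.5
[342 181] [302 172] [ 0.6529 -0.0417  0.1898] 0.0053
[342 181] [303 206] [ 0.6737 -0.0499  0.1068] 0.0016
[345 231] [272 184] [ 0.5415 -0.056   0.108 ] 0.0009
[305 233] [302 172] [0.5358 0.0472 0.1077] 0.0027
[305 233] [303 206] [ 0.5484  0.0468 -0.001 ] 0.0059
[302 182] [334 191] [0.669  0.0551 0.1088] 0.0025
```

View pics/crop.png

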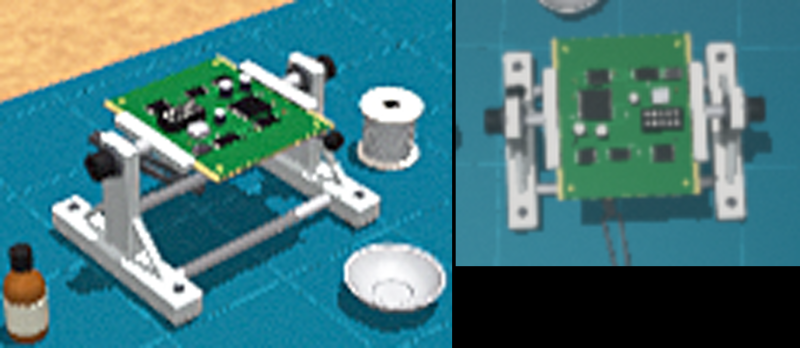

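The measured board corners are all at z≈0.107–0.109, so the board starts level. The centre is about (0.605, -0.001) and the yaw about 0.05 rad, and the 133 mm extent in x agrees with the given 136 mm.

Plan:
1. Press the +x border down by about 35° with the closed fingertips.
2. Go round to the -x side and push the solder side over along the arc.

First I rise, turn the tool, shut the fingers and start travelling.

>>> {"method": "send_rows", "body": {"steps": [{"tz":-0.17,"turn":-0.78,"grip":0},{"tz":-0.17,"turn":-0.78,"grip":0},{"tz":-0.17,"turn":-0.78,"grip":0},{"tz":-0.17,"turn":-0.78,"grip":0},{"tx":-0.4,"ty":-0.6,"grip":0},{"tx":-0.4,"ty":-0.6,"grip":0},{"tx":-0.4,"ty":-0.6,"grip":0},{"tx":-0.4,"ty":-0.6,"grip":0},{"tx":-0.4,"ty":-0.6,"grip":0},{"tx":-0.4,"ty":-0.6,"grip":0},{"tx":-0.4,"ty":-0.6,"grip":0},{"grip":0}]}}

```text
validation failed for argument at $.st...
```

```bash
cat >> h.py <<'E'
from scipy.spatial.transform import Rotation as Rn
C=np.array([.605,-.001]);YAW=.05
def where(goal=None):
    "tip position in holder axes (mm), z world; units to go to goal (hx,hy,ztip mm)"
    from bench import ctrl
    s=ctrl.get_state();R=Rn.from_rotvec(s["tool_rot"]).as_matrix();p=s["position"]+.014*R[:,2]
    H=np.array([[np.cos(YAW),-np.sin(YAW),0],[np.sin(YAW),np.cos(YAW),0],[0,0,1]])
    h=1000*H.T@(p-[*C,0])
    print("t",round(s["time"],2),"tip",h.round(1),"toolx deg",round(np.degrees(np.arctan2(R[1,0],R[0,0])),2),"tilt",R[2,:2].round(3),"F",s["ft_force"].round(2),"grip",round(s["grip_width"],2))
    if goal is not None: print("units",((R.T@H@(np.array(goal)-h))/60).round(3))
E
python3 -c "
from h import *
where((60,0,190))"
```

```text
t 0.1 tip [-330.6  620.2  193.5] toolx deg 157.96 tilt [-0.    -0.002] F [-0.37  0.31 -0.24] grip 1.0
units [-10.258  -6.634   0.072]
```

The call was refused, probably because every row needs all five fields.

>>> {"method": "send_rows", "body": {"steps": [{"tx":0,"ty":0,"tz":-0.17,"turn":-0.78,"grip":0},{"tx":0,"ty":0,"tz":-0.17,"turn":-0.78,"grip":0},{"tx":0,"ty":0,"tz":-0.17,"turn":-0.78,"grip":0},{"tx":0,"ty":0,"tz":-0.17,"turn":-0.78,"grip":0},{"tx":-0.4,"ty":-0.6,"tz":0,"turn":0,"grip":0},{"tx":-0.4,"ty":-0.6,"tz":0,"turn":0,"grip":0},{"tx":-0.4,"ty":-0.6,"tz":0,"turn":0,"grip":0},{"tx":-0.4,"ty":-0.6,"tz":0,"turn":0,"grip":0},{"tx":-0.4,"ty":-0.6,"tz":0,"turn":0,"grip":0},{"tx":-0.4,"ty":-0.6,"tz":0,"turn":0,"grip":0},{"tx":-0.4,"ty":-0.6,"tz":0,"turn":0,"grip":0},{"tx":0,"ty":0,"tz":0,"turn":0,"grip":0}]}}

```text
time: 1.6
position: [0.4275, 0.3551, 0.2491]
tool_rot: [-0.068, 3.14, -0.003]
ft_force: [0.6, 0.8, 0.1]
grip_width: 0.004
grip_force: 0.0
```

```bash
python3 -c "
from h import *
where((60,0,190))"
```

```text
t 1.6 tip [-159.4  364.5  235.1] toolx deg -177.53 tilt [-0.001 -0.002] F [0.63 0.83 0.05] grip 0.0
units [-3.698 -6.048  0.765]
```

>>> {"method": "send_rows", "body": {"steps": [{"tx":-0.37,"ty":-0.6,"tz":0,"turn":0,"grip":0},{"tx":-0.37,"ty":-0.6,"tz":0,"turn":0,"grip":0},{"tx":-0.37,"ty":-0.6,"tz":0,"turn":0,"grip":0},{"tx":-0.37,"ty":-0.6,"tz":0,"turn":0,"grip":0},{"tx":-0.37,"ty":-0.6,"tz":0,"turn":0,"grip":0},{"tx":-0.37,"ty":-0.6,"tz":0,"turn":0,"grip":0},{"tx":-0.37,"ty":-0.6,"tz":0,"turn":0,"grip":0},{"tx":-0.37,"ty":-0.6,"tz":0,"turn":0,"grip":0},{"tx":-0.37,"ty":-0.6,"tz":0,"turn":0,"grip":0},{"tx":-0.37,"ty":-0.6,"tz":0,"turn":0,"grip":0},{"tx":0,"ty":0,"tz":0,"turn":0,"grip":0},{"tx":0,"ty":0,"tz":0,"turn":0,"grip":0}]}}

```text
time: 3.1
position: [0.6643, 0.0129, 0.2487]
tool_rot: [0.082, -3.139, -0.002]
ft_force: [0.3, 0.9, -0.0]
grip_width: 0.008
grip_force: 0.0
```

```bash
python3 -c "
from h import *
where((60,0,120))"
```

```text
t 3.1 tip [ 59.9  10.9 234.7] toolx deg -177.0 tilt [0.001 0.001] F [ 0.3   0.87 -0.03] grip 0.01
units [-0.004 -0.185  1.911]
```

Now I go down to z≈118 above the bare border, then check.

>>> {"method": "send_rows", "body": {"steps": [{"tx":0,"ty":-0.19,"tz":0.4,"turn":0,"grip":0},{"tx":0,"ty":0,"tz":0.4,"turn":0,"grip":0},{"tx":0,"ty":0,"tz":0.4,"turn":0,"grip":0},{"tx":0,"ty":0,"tz":0.4,"turn":0,"grip":0},{"tx":0,"ty":0,"tz":0.3,"turn":0,"grip":0},{"tx":0,"ty":0,"tz":0,"turn":0,"grip":0}]}}

```text
time: 3.85
position: [0.6639, 0.0013, 0.1338]
tool_rot: [0.083, -3.138, -0.001]
ft_force: [0.2, -0.6, -0.4]
grip_width: 0.008
grip_force: 0.0
```

```bash
python3 - <<'E'
from h import *
where((60,0,72))
a=[]
for n,(x0,y0,x1,y1) in (("scene",(240,130,370,230)),("top",(260,150,390,250))):
    a.append(cv2.resize(load(n)["pixels"][y0:y1,x0:x1],(400,308),interpolation=2))
cv2.imwrite("pics/p1.png",np.hstack(a)[:,:,::-1])
E
```

```text
t 3.85 tip [ 58.9  -0.7 119.8] toolx deg -176.98 tilt [0.003 0.001] F [ 0.24 -0.64 -0.43] grip 0.01
units [-0.02   0.01   0.797]
```

View pics/p1.png

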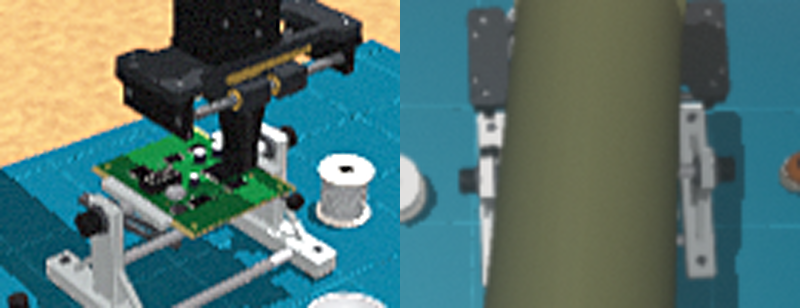

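The gripper is over the board on the +x side, with the fingertip near crop (237,178). I check that by projecting the expected tip corners into the view.

```bash
python3 - <<'E'
from h import *
d=load("scene");T=np.linalg.inv(np.array(d["cam_to_world"]))
c,s=np.cos(YAW),np.sin(YAW)
def pr(x,y,z):
    w=np.array([C[0]+(x*c-y*s)/1e3,C[1]+(x*s+y*c)/1e3,z/1e3]);q=T[:3,:3]@w+T[:3,3]
    return cv2.projectPoints(q[None],np.zeros(3),np.zeros(3),d["K"],np.array(d["dist"]))[0].ravel()
im=cv2.resize(d["pixels"][140:220,255:355],(800,640),interpolation=2)[:560]
def mark(p,col): cv2.circle(im,tuple(int(v) for v in (pr(*p)-[255,140]+.5)*8),4,col,-1)
for x in(49,68.):
  for y in(-15,15): mark((x,y,120),(255,0,0))
for x in(-68,68,44):
  for y in(-58,58): mark((x,y,106.5),(255,255,0))
cv2.imwrite("pics/p2.png",im[:,:,::-1])
E
```

```text
(no output)
```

View pics/p2.png

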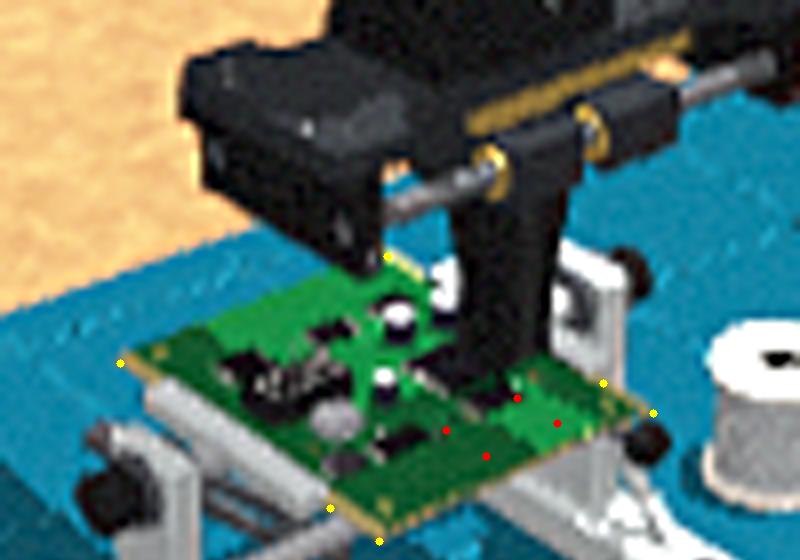

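The board marks fit, but the fingertip seems to end higher than predicted, at about (505,380) against (500,425). I check the tool geometry against the first picture, where the fingers are seen freely, and against the top view before touching anything.

```bash
python3 - <<'E'
from h import *
import pickle
d=pickle.load(open("pics/scene0.pkl","rb"));T=np.linalg.inv(np.array(d["cam_to_world"]))
def pr(w,d=d,T=T):
    q=T[:3,:3]@w+T[:3,3]
    return cv2.projectPoints(q[None],np.zeros(3),np.zeros(3),d["K"],np.array(d["dist"]))[0].ravel()
R=Rn.from_rotvec([-.600637,-3.083365,.00301]).as_matrix();p=np.array([.243816,.601904,.20745])
im=cv2.resize(d["pixels"][20:90,335:415],(640,560),interpolation=2)
for a,b,z,col in [(x,y,.014,(255,0,0)) for x in(-.0095,.0095) for y in(-.0585,-.0435,.0435,.0585)]+[(x,y,-.056,(255,255,0)) for x in(-.0375,.0375) for y in(-.095,.095)]:
    q=(pr(p+R@[a,b,z])-[335,20]+.5)*8; cv2.circle(im,tuple(int(v) for v in q),4,col,-1)
t=load("top");T2=np.linalg.inv(np.array(t["cam_to_world"]))
from bench import ctrl
s=ctrl.get_state();R2=Rn.from_rotvec(s["tool_rot"]).as_matrix();p2=s["position"]
for z in(-.056,-.1):
  print([pr(p2+R2@[a,b,z],t,T2).round(0) for a in(-.0375,.0375) for b in(-.095,.095)])
print("q",s["joint_positions"].round(3))
cv2.imwrite("pics/p3.png",im[:,:,::-1])
E
```

```text
[array([362., 158.]), array([284., 161.]), array([364., 188.]), array([285., 191.])]
[array([364., 152.]), array([283., 156.]), array([366., 183.]), array([284., 187.])]
q [-0.304  0.402  0.346  1.514 -0.141  1.248  1.682]
```

View pics/p3.png

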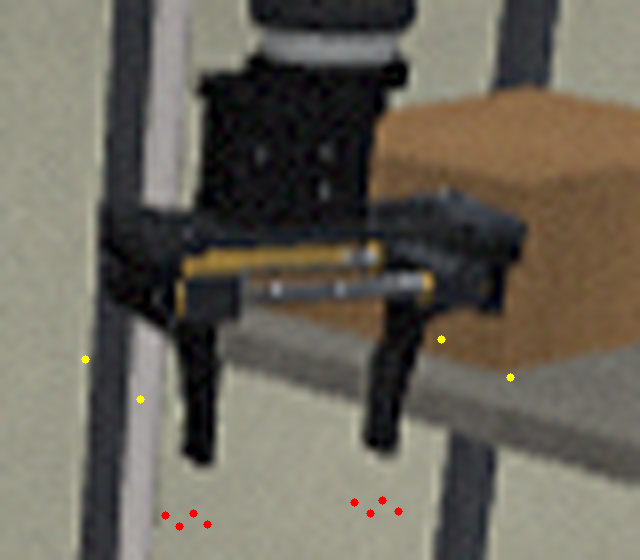

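Both cameras show the gripper standing about 20–30 mm higher than its reported z, while x and y agree to within a few mm. The robot base projects to (208,145), where it is seen, so I trust the cameras. I'll find the height by contact, going down gently and watching the force.

>>> {"method": "send_rows", "body": {"steps": [{"tx":0,"ty":0,"tz":0.06,"turn":0,"grip":0},{"tx":0,"ty":0,"tz":0.06,"turn":0,"grip":0},{"tx":0,"ty":0,"tz":0.06,"turn":0,"grip":0},{"tx":0,"ty":0,"tz":0,"turn":0,"grip":0}]}}

```text
time: 4.55
position: [0.6649, -0.0003, 0.124]
tool_rot: [0.08, -3.14, -0.0]
ft_force: [-0.2, -0.7, -0.1]
grip_width: 0.007
grip_force: 0.0
```

>>> {"method": "send_rows", "body": {"steps": [{"tx":0,"ty":0,"tz":0.06,"turn":0,"grip":0},{"tx":0,"ty":0,"tz":0.06,"turn":0,"grip":0},{"tx":0,"ty":0,"tz":0,"turn":0,"grip":0}]}}

```text
time: 4.92
position: [0.6649, -0.0002, 0.1169]
tool_rot: [0.08, -3.14, -0.0]
ft_force: [0.2, -0.5, -0.7]
grip_width: 0.007
grip_force: 0.0
```

```bash
python3 - <<'E'
from h import *
where((60,0,72))
d=load("scene")
im=cv2.resize(d["pixels"][140:220,255:355],(800,640),interpolation=2)[100:560]
# lift dark tones so that finger, shadow and chips part
im=(255*(im/255.)**.5).astype(np.uint8)
cv2.imwrite("pics/p4.png",im[:,:,::-1])
E
```

```text
t 4.92 tip [ 59.9  -2.2 102.9] toolx deg -177.09 tilt [0.001 0.   ] F [ 0.19 -0.51 -0.75] grip 0.01
units [-0.002  0.037  0.515]
```

View pics/p4.png

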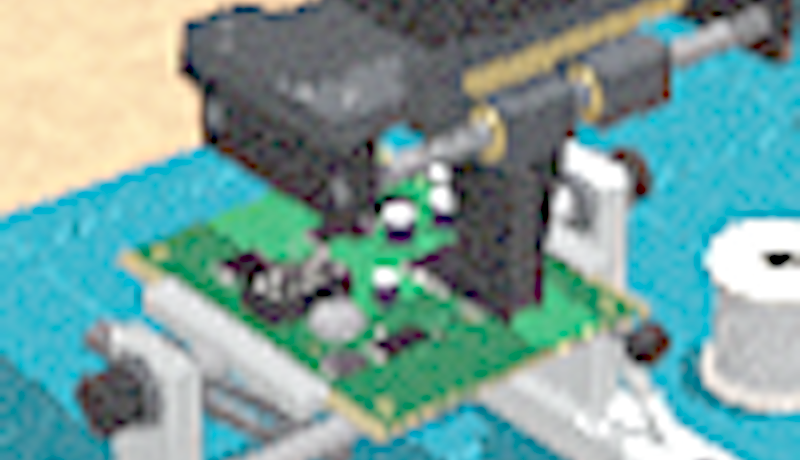

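In the brightened picture the finger's lowest corner is at (512,318), clearly above the board and over the border side, with no contact. That puts the real tip about 29 mm above the reported one, the same offset as at the start. I continue down towards contact.

>>> {"method": "send_rows", "body": {"steps": [{"tx":0,"ty":0.04,"tz":0.07,"turn":0,"grip":0},{"tx":0,"ty":0,"tz":0.07,"turn":0,"grip":0},{"tx":0,"ty":0,"tz":0.07,"turn":0,"grip":0},{"tx":0,"ty":0,"tz":0,"turn":0,"grip":0}]}}

```text
time: 5.48
position: [0.6647, 0.0021, 0.1042]
tool_rot: [0.08, -3.14, 0.0]
ft_force: [-0.2, -0.5, -0.5]
grip_width: 0.006
grip_force: 0.0
```

>>> {"method": "send_rows", "body": {"steps": [{"tx":0,"ty":0,"tz":0.05,"turn":0,"grip":0},{"tx":0,"ty":0,"tz":0,"turn":0,"grip":0}]}}

```text
time: 5.72
position: [0.665, 0.0021, 0.1016]
tool_rot: [0.08, -3.14, -0.0]
ft_force: [0.4, 0.1, -0.3]
grip_width: 0.006
grip_force: 0.0
```

>>> {"method": "send_rows", "body": {"steps": [{"tx":0,"ty":0,"tz":0.05,"turn":0,"grip":0},{"tx":0,"ty":0,"tz":0,"turn":0,"grip":0}]}}

```text
time: 5.98
position: [0.6649, 0.0021, 0.0985]
tool_rot: [0.08, -3.14, -0.0]
ft_force: [0.6, 0.2, 0.5]
grip_width: 0.007
grip_force: 0.0
```

```bash
python3 - <<'E'
from h import *
where((60,0,72))
d=load("scene")
im=cv2.resize(d["pixels"][150:220,270:350],(800,700),interpolation=2)[:600]
im=(255*(im/255.)**.45).astype(np.uint8)
cv2.imwrite("pics/p5.png",im[:,:,::-1])
c,a=green(d,(255,155,355,225));print(c.tolist(),a)
E
```

```text
t 5.97 tip [60.   0.2 84.5] toolx deg -177.08 tilt [0. 0.] F [0.6  0.23 0.54] grip 0.01
units [-0.001 -0.003  0.208]
[[334, 191], [303, 206], [272, 184], [307, 175]] 1061.0
```

View pics/p5.png

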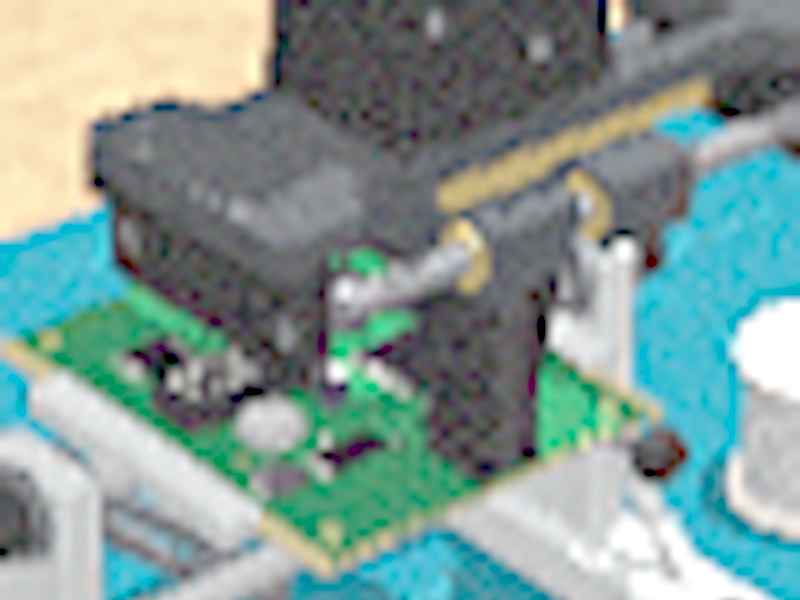

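The finger's lower corner is at (485,475), just above the +x edge line (494 at that column). Its outer corner is therefore at x≈68–70 mm, over the bare border, and there is no contact yet. I go on in small steps.

>>> {"method": "send_rows", "body": {"steps": [{"tx":0,"ty":0,"tz":0.05,"turn":0,"grip":0},{"tx":0,"ty":0,"tz":0,"turn":0,"grip":0}]}}

```text
time: 6.28
position: [0.6651, 0.0021, 0.0956]
tool_rot: [0.08, -3.141, 0.0]
ft_force: [-0.6, 0.2, -0.8]
grip_width: 0.008
grip_force: 0.0
```

>>> {"method": "send_rows", "body": {"steps": [{"tx":0,"ty":0,"tz":0.05,"turn":0,"grip":0},{"tx":0,"ty":0,"tz":0,"turn":0,"grip":0}]}}

```text
time: 6.52
position: [0.6652, 0.0021, 0.0928]
tool_rot: [-0.08, 3.14, 0.0]
ft_force: [-0.1, -0.5, 1.0]
grip_width: 0.004
grip_force: 0.6
```

>>> {"method": "send_rows", "body": {"steps": [{"tx":0,"ty":0,"tz":0.05,"turn":0,"grip":0},{"tx":0,"ty":0,"tz":0,"turn":0,"grip":0}]}}

```text
time: 6.78
position: [0.665, 0.0021, 0.0895]
tool_rot: [0.08, -3.14, -0.0]
ft_force: [-1.6, 0.1, 1.8]
grip_width: 0.003
grip_force: 0.7
```

>>> {"method": "send_rows", "body": {"steps": [{"tx":0,"ty":0,"tz":0.05,"turn":0,"grip":0},{"tx":0,"ty":0,"tz":0,"turn":0,"grip":0}]}}

```text
time: 7.02
position: [0.665, 0.0021, 0.0864]
tool_rot: [0.08, -3.14, 0.0]
ft_force: [-0.6, 0.7, 2.2]
grip_width: 0.007
grip_force: 0.5
```

```bash
python3 - <<'E'
from h import *
where((60,0,72))
d=load("scene")
c,a=green(d,(255,155,355,225));print(c.tolist(),a)
E
```

```text
t 7.03 tip [60.   0.1 72.4] toolx deg -177.09 tilt [ 0. -0.] F [-0.63  0.73  2.25] grip 0.01
units [ 0.001 -0.001  0.007]
[[271, 180], [304, 182], [317, 203], [303, 209]] 739.5
```

Contact came at a reported tip height of 79 mm, so the tip really stands 28 mm higher than reported, as the views showed. The board is turning at about 2 N. I press down another 28 mm to reach about 35°.

>>> {"method": "send_rows", "body": {"steps": [{"tx":0,"ty":0,"tz":0.06,"turn":0,"grip":0},{"tx":0,"ty":0,"tz":0.06,"turn":0,"grip":0},{"tx":0,"ty":0,"tz":0.06,"turn":0,"grip":0},{"tx":0,"ty":0,"tz":0,"turn":0,"grip":0}]}}

```text
time: 7.58
position: [0.6651, 0.0021, 0.0755]
tool_rot: [-0.08, 3.141, -0.0]
ft_force: [-0.9, 0.1, 1.4]
grip_width: 0.006
grip_force: 0.4
```

>>> {"method": "send_rows", "body": {"steps": [{"tx":0,"ty":0,"tz":0.06,"turn":0,"grip":0},{"tx":0,"ty":0,"tz":0.06,"turn":0,"grip":0},{"tx":0,"ty":0,"tz":0.06,"turn":0,"grip":0},{"tx":0,"ty":0,"tz":0.06,"turn":0,"grip":0},{"tx":0,"ty":0,"tz":0.05,"turn":0,"grip":0},{"tx":0,"ty":0,"tz":0,"turn":0,"grip":0}]}}

```text
time: 8.32
position: [0.6649, 0.0021, 0.0581]
tool_rot: [0.08, -3.14, 0.0]
ft_force: [0.1, 0.2, 0.9]
grip_width: 0.002
grip_force: 0.4
```

```bash
sed -i 's/h=1000\*H.T@(p-\[\*C,0\])/h=1000*H.T@(p-[*C,-.028])/' h.py; python3 - <<'E'
from h import *
where((60,0,72))
d=load("scene")
c,a=green(d,(255,135,355,235));print(c.tolist(),a)
E
```

```text
t 8.32 tip [60.   0.1 72.1] toolx deg -177.09 tilt [ 0. -0.] F [0.11 0.16 0.88] grip 0.0
units [ 0.    -0.002  0.001]
[[307, 189], [313, 210], [300, 216], [288, 196]] 435.5
```

The board has turned without undue force. Now I rise clear to tip z≈178 and cross over to the -x side.

>>> {"method": "send_rows", "body": {"steps": [{"tx":0,"ty":0,"tz":-0.25,"turn":0,"grip":0},{"tx":0,"ty":0,"tz":-0.5,"turn":0,"grip":0},{"tx":0,"ty":0,"tz":-0.5,"turn":0,"grip":0},{"tx":0,"ty":0,"tz":-0.5,"turn":0,"grip":0},{"tx":0,"ty":0,"tz":0,"turn":0,"grip":0},{"tx":0.5,"ty":0,"tz":0,"turn":0,"grip":0},{"tx":0.5,"ty":0,"tz":0,"turn":0,"grip":0},{"tx":0.5,"ty":0,"tz":0,"turn":0,"grip":0},{"tx":0.5,"ty":0,"tz":0,"turn":0,"grip":0},{"tx":0.5,"ty":0,"tz":0,"turn":0,"grip":0},{"tx":0,"ty":0,"tz":0,"turn":0,"grip":0}]}}

```text
time: 9.75
position: [0.5132, -0.0056, 0.1631]
tool_rot: [0.08, -3.139, -0.001]
ft_force: [1.0, -0.7, -0.0]
grip_width: 0.006
grip_force: 0.0
```

```bash
python3 - <<'E'
from h import *
where((-85,0,125))
a=[]
for n,(x0,y0,x1,y1) in (("scene",(240,125,370,225)),("top",(260,150,390,250))):
    d=load(n); a.append(cv2.resize(d["pixels"][y0:y1,x0:x1],(400,308),interpolation=2))
    c,ar=green(d,(255,120,365,255));print(c.tolist(),ar)
    if n=="scene":
        for p in c: # free edges: intersect with the circle r=68 about the axis, done on y=+-58 planes
            o,v=ray(d,p);c_,s_=np.cos(YAW),np.sin(YAW);H=np.array([[c_,s_,0],[-s_,c_,0],[0,0,1]])
            o=H@(o-[*C,.105]);v=H@v
            for y in(-.055,.055):
                q=1e3*(o+v*(y-o[1])/v[1]);print(p,y,q.round(0),"r",round(np.hypot(q[0],q[2])),"ang",round(np.degrees(np.arctan2(-q[2],q[0]))))
cv2.imwrite("pics/p6.png",(255*(np.hstack(a)/255.)**.6).astype(np.uint8)[:,:,::-1])
E
```

```text
t 9.75 tip [-92.    0.  177.1] toolx deg -177.09 tilt [0.002 0.001] F [ 1.05 -0.66 -0.04] grip 0.01
units [-0.118 -0.001  0.868]
[[305, 161], [330, 201], [300, 216], [274, 173]] 1706.5
[305 161] -0.055 [ 75. -55. 130.] r 150 ang -60
[305 161] 0.055 [-56.  55.  41.] r 69 ang -144
[330 201] -0.055 [161. -55.  66.] r 174 ang -22
[330 201] 0.055 [ 50.  55. -37.] r 62 ang 37
[300 216] -0.055 [ 57. -55. -33.] r 65 ang 30
[300 216] 0.055 [ -78.   55. -158.] r 177 ang 116
[274 173] -0.055 [-49. -55.  45.] r 67 ang -137
[274 173] 0.055 [-208.   55.  -63.] r 217 ang 163Traceback (most recent call last):
  File "<stdin>", line 6, in <module>
  File "h.py", line 18, in green
    c=max(cv2.findContours(k,0,2)[0],key=cv2.contourArea); hull=cv2.convexHull(c)
ValueError: max() iterable argument is empty
```

The board is at about 37°, from corners measured at 30–43° with radius 62–69 mm against the known 68. Its raised edge is therefore near (-54, z 146). I go down on the -x side to tip z≈130 and approach the edge.

>>> {"method": "send_rows", "body": {"steps": [{"tx":0,"ty":0,"tz":0.26,"turn":0,"grip":0},{"tx":0,"ty":0,"tz":0.26,"turn":0,"grip":0},{"tx":0,"ty":0,"tz":0.26,"turn":0,"grip":0},{"tx":-0.1,"ty":0,"tz":0,"turn":0,"grip":0},{"tx":-0.1,"ty":0,"tz":0,"turn":0,"grip":0},{"tx":-0.1,"ty":0,"tz":0,"turn":0,"grip":0},{"tx":-0.08,"ty":0,"tz":0,"turn":0,"grip":0},{"tx":0,"ty":0,"tz":0,"turn":0,"grip":0}]}}

```text
time: 10.85
position: [0.5384, -0.0043, 0.117]
tool_rot: [-0.08, 3.14, -0.0]
ft_force: [0.2, -0.2, -0.7]
grip_width: 0.006
grip_force: 0.0
```

>>> {"method": "send_rows", "body": {"steps": [{"tx":-0.05,"ty":0,"tz":-0.03,"turn":0,"grip":0},{"tx":-0.05,"ty":0,"tz":-0.05,"turn":0,"grip":0},{"tx":0,"ty":0,"tz":0,"turn":0,"grip":0}]}}

```text
time: 11.22
position: [0.543, -0.0041, 0.1218]
tool_rot: [0.08, -3.138, -0.0]
ft_force: [-4.5, -0.9, 3.2]
grip_width: 0.0
grip_force: 2.7
```

```bash
cat >> h.py <<'E'
def angle():
    "board angle (deg) from the free-edge corners in the scene view"
    d=load("scene");c,ar=green(d,(255,115,365,240));c_,s_=np.cos(YAW),np.sin(YAW);H=np.array([[c_,s_,0],[-s_,c_,0],[0,0,1]])
    for p in c:
        o,v=ray(d,p);o=H@(o-[*C,.105]);v=H@v
        for y in(-.055,.055):
            q=1e3*(o+v*(y-o[1])/v[1]);r=np.hypot(q[0],q[2])
            if 55<r<80: print(p,"xz",q[[0,2]].round(0),"r",round(r),"ang",round(np.degrees(np.arctan2(-q[2],q[0]))%180))
E
python3 -c "
from h import *
where((-59,0,137));angle()"
```

```text
t 11.22 tip [-62.1  -0.  135.8] toolx deg -177.09 tilt [0.002 0.   ] F [-4.55 -0.91  3.21] grip 0.0
units [-0.051  0.    -0.021]
[306 160] xz [-52.  46.] r 69 ang 42
[329 202] xz [ 46. -42.] r 63 ang 43
[299 218] xz [ 52. -41.] r 67 ang 38
[275 172] xz [-44.  50.] r 67 ang 49
```

Contact is made and the board turns, now at about 43°. The force is about 5 N, with some friction pushing up on the tool, so I follow the arc with a little more lift.

>>> {"method": "send_rows", "body": {"steps": [{"tx":-0.045,"ty":0,"tz":-0.055,"turn":0,"grip":0},{"tx":-0.045,"ty":0,"tz":-0.05,"turn":0,"grip":0},{"tx":-0.045,"ty":0,"tz":-0.045,"turn":0,"grip":0},{"tx":-0.05,"ty":0,"tz":-0.04,"turn":0,"grip":0},{"tx":0,"ty":0,"tz":0,"turn":0,"grip":0}]}}

```text
time: 11.9
position: [0.5561, -0.0034, 0.1334]
tool_rot: [-0.08, 3.139, 0.0]
ft_force: [-1.8, -0.8, 0.1]
grip_width: 0.005
grip_force: 0.6
```

>>> {"method": "send_rows", "body": {"steps": [{"tx":-0.06,"ty":0,"tz":-0.04,"turn":0,"grip":0},{"tx":-0.06,"ty":0,"tz":-0.035,"turn":0,"grip":0},{"tx":-0.06,"ty":0,"tz":-0.03,"turn":0,"grip":0},{"tx":0,"ty":0,"tz":0,"turn":0,"grip":0}]}}

```text
time: 12.4
position: [0.5667, -0.0029, 0.1395]
tool_rot: [-0.08, 3.139, -0.0]
ft_force: [-0.8, -1.0, -0.2]
grip_width: 0.008
grip_force: 0.3
```

```bash
python3 -c "
from h import *
where((-29,0,155));angle()"
```

```text
t 12.4 tip [-38.4   0.  153.5] toolx deg -177.08 tilt [-0.001 -0.   ] F [-0.78 -0.95 -0.22] grip 0.01
units [-0.156 -0.001 -0.025]
[312 158] xz [-27.  62.] r 67 ang 67
[323 203] xz [ 23. -58.] r 62 ang 69
[293 218] xz [ 28. -55.] r 62 ang 63
[280 170] xz [-22.  66.] r 69 ang 71
```

The board is at about 67°, as predicted for this finger position, and forces are low. I continue past vertical.

>>> {"method": "send_rows", "body": {"steps": [{"tx":-0.08,"ty":0,"tz":-0.02,"turn":0,"grip":0},{"tx":-0.08,"ty":0,"tz":-0.01,"turn":0,"grip":0},{"tx":-0.1,"ty":0,"tz":-0.02,"turn":0,"grip":0},{"tx":-0.1,"ty":0,"tz":-0.02,"turn":0,"grip":0},{"tx":-0.09,"ty":0,"tz":-0.01,"turn":0,"grip":0},{"tx":0,"ty":0,"tz":0,"turn":0,"grip":0}]}}

```text
time: 13.2
position: [0.5936, -0.0015, 0.1439]
tool_rot: [-0.08, 3.14, -0.0]
ft_force: [0.1, 0.2, -0.1]
grip_width: 0.006
grip_force: 0.2
```

>>> {"method": "send_rows", "body": {"steps": [{"tx":-0.08,"ty":0,"tz":-0.01,"turn":0,"grip":0},{"tx":-0.08,"ty":0,"tz":0.01,"turn":0,"grip":0},{"tx":-0.07,"ty":0,"tz":0.01,"turn":0,"grip":0},{"tx":0,"ty":0,"tz":0,"turn":0,"grip":0}]}}

```text
time: 13.7
position: [0.6071, -0.0009, 0.1434]
tool_rot: [-0.08, 3.14, -0.0]
ft_force: [-2.0, 0.9, -0.2]
grip_width: 0.005
grip_force: 0.9
```

```bash
python3 -c "
from h import *
where((2.6,0,157.6));angle()"
```

```text
t 13.7 tip [  2.1   0.  157.4] toolx deg -177.08 tilt [-0. -0.] F [-2.    0.92 -0.16] grip 0.01
units [-0.008 -0.    -0.004]
[322 164] xz [13. 60.] r 62 ang 103
[313 196] xz [-20. -56.] r 59 ang 109
[283 211] xz [-15. -56.] r 58 ang 105
[291 177] xz [22. 65.] r 69 ang 109
```

It is at about 106°, on plan. Next I follow the arc down to about 145°.

>>> {"method": "send_rows", "body": {"steps": [{"tx":-0.08,"ty":0,"tz":0.02,"turn":0,"grip":0},{"tx":-0.08,"ty":0,"tz":0.03,"turn":0,"grip":0},{"tx":-0.07,"ty":0,"tz":0.035,"turn":0,"grip":0},{"tx":-0.07,"ty":0,"tz":0.04,"turn":0,"grip":0},{"tx":0,"ty":0,"tz":0,"turn":0,"grip":0}]}}

```text
time: 14.38
position: [0.6255, 0.0001, 0.136]
tool_rot: [-0.08, 3.139, -0.0]
ft_force: [-1.4, -0.4, 0.1]
grip_width: 0.005
grip_force: 0.5
```

>>> {"method": "send_rows", "body": {"steps": [{"tx":-0.06,"ty":0,"tz":0.045,"turn":0,"grip":0},{"tx":-0.06,"ty":0,"tz":0.05,"turn":0,"grip":0},{"tx":-0.05,"ty":0,"tz":0.06,"turn":0,"grip":0},{"tx":-0.05,"ty":0,"tz":0.06,"turn":0,"grip":0},{"tx":0,"ty":0,"tz":0,"turn":0,"grip":0}]}}

```text
time: 15.0
position: [0.6384, 0.0007, 0.1228]
tool_rot: [-0.08, 3.14, -0.0]
ft_force: [-1.2, 0.2, 0.9]
grip_width: 0.007
grip_force: 0.3
```

```bash
python3 -c "
from h import *
where((33.3,0,137.2));angle()"
```

```text
t 15.0 tip [3.350e+01 1.000e-01 1.368e+02] toolx deg -177.09 tilt [-0.001 -0.   ] F [-1.18  0.23  0.87] grip 0.01
units [ 0.003 -0.001 -0.007]
```

Forces stay low. I follow the rest of the arc to just short of level.

>>> {"method": "send_rows", "body": {"steps": [{"tx":-0.04,"ty":0,"tz":0.06,"turn":0,"grip":0},{"tx":-0.04,"ty":0,"tz":0.07,"turn":0,"grip":0},{"tx":-0.03,"ty":0,"tz":0.07,"turn":0,"grip":0},{"tx":-0.03,"ty":0,"tz":0.07,"turn":0,"grip":0},{"tx":-0.02,"ty":0,"tz":0.07,"turn":0,"grip":0},{"tx":-0.02,"ty":0,"tz":0.08,"turn":0,"grip":0},{"tx":0,"ty":0,"tz":0,"turn":0,"grip":0}]}}

```text
time: 15.92
position: [0.649, 0.0013, 0.0973]
tool_rot: [-0.08, 3.14, -0.0]
ft_force: [0.3, -0.2, 0.7]
grip_width: 0.006
grip_force: 0.0
```

>>> {"method": "send_rows", "body": {"steps": [{"tx":0,"ty":0,"tz":0.05,"turn":0,"grip":0},{"tx":0,"ty":0,"tz":0.02,"turn":0,"grip":0},{"tx":0,"ty":0,"tz":0,"turn":0,"grip":0}]}}

```text
time: 16.3
position: [0.6493, 0.0013, 0.0942]
tool_rot: [-0.08, 3.139, 0.0]
ft_force: [1.0, 0.9, 2.2]
grip_width: 0.005
grip_force: 1.5
```

```bash
python3 - <<'E'
from h import *
where((44,0,106.5))
a=[]
for n,(x0,y0,x1,y1) in (("scene",(240,125,370,225)),("top",(260,150,390,250))):
    a.append(cv2.resize(load(n)["pixels"][y0:y1,x0:x1],(400,308),interpolation=2))
cv2.imwrite("pics/p6.png",(255*(np.hstack(a)/255.)**.6).astype(np.uint8)[:,:,::-1])
E
```

```text
t 16.3 tip [4.440e+01 1.000e-01 1.082e+02] toolx deg -177.09 tilt [-0.002  0.   ] F [1.01 0.93 2.25] grip 0.0
units [ 0.007 -0.002  0.028]
```

View pics/p6.png

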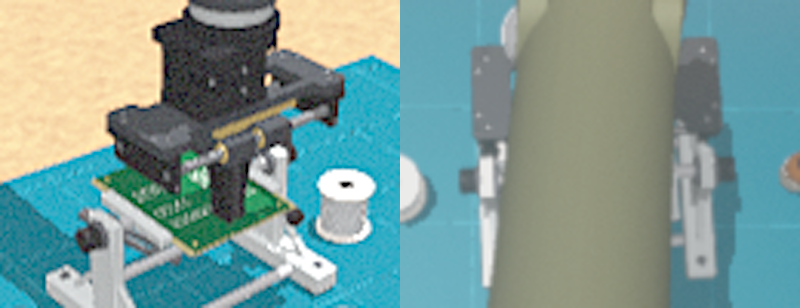

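The solder side is up and nearly level, with the finger near crop (228,215). I press about 1 mm more, then draw up and swing aside to measure the angle in both views.

>>> {"method": "send_rows", "body": {"steps": [{"tx":0,"ty":0,"tz":0.02,"turn":0,"grip":0},{"tx":0,"ty":0,"tz":0,"turn":0,"grip":0},{"tx":0,"ty":0,"tz":-0.3,"turn":0,"grip":0},{"tx":0,"ty":0,"tz":-0.6,"turn":0,"grip":0},{"tx":0,"ty":0,"tz":-0.6,"turn":0,"grip":0},{"tx":0,"ty":0.6,"tz":0,"turn":0,"grip":0},{"tx":0,"ty":0.8,"tz":0,"turn":0,"grip":0},{"tx":0,"ty":0.8,"tz":0,"turn":0,"grip":0},{"tx":0,"ty":0.8,"tz":0,"turn":0,"grip":0},{"tx":0,"ty":0.8,"tz":0,"turn":0,"grip":0},{"tx":0,"ty":0.6,"tz":0,"turn":0,"grip":0},{"tx":0,"ty":0,"tz":0,"turn":0,"grip":0}]}}

```text
time: 17.9
position: [0.6329, 0.27, 0.1821]
tool_rot: [0.091, -3.138, -0.002]
ft_force: [0.3, -0.5, -1.2]
grip_width: 0.006
grip_force: 0.0
```

```bash
sed -i 's/(40,80,30),(80/(40,70,20),(85/' h.py; python3 - <<'E'
from h import *
import pickle
where((44,0,106.5))
s=load("scene");t=load("top")
cs,a=green(s,(255,155,355,225));ct,b=green(t,(285,165,365,250));print(cs.tolist(),a,ct.tolist(),b)
for p in ct:
    for q in cs:
        P,e=tri(t,p,s,q)
        if e<.008: print(p,q,P.round(4),round(e,4))
# what else changed in the scene view, away from arm and board
for n,d in(("scene",s),("top",t)):
    o=pickle.load(open(f"pics/{n}0.pkl","rb"))["pixels"]
    m=(cv2.absdiff(o,d["pixels"]).max(2)>60).astype(np.uint8)
    N,_,st,_=cv2.connectedComponentsWithStats(m); print(n,[r.tolist() for r in st[1:] if r[4]>12])
E
```

```text
t 17.9 tip [ 41.4 269.3 196.1] toolx deg -176.69 tilt [0.002 0.002] F [ 0.26 -0.52 -1.2 ] grip 0.01
units [-0.012 -4.491  1.486]
[[334, 193], [303, 207], [272, 182], [302, 169]] 1223.0 [[342, 181], [346, 230], [305, 232], [302, 184]] 2092.5
[342 181] [303 207] [ 0.6743 -0.0501  0.1043] 0.0019
[342 181] [302 169] [ 0.6512 -0.0409  0.1969] 0.0061
[346 230] [272 182] [ 0.5433 -0.0575  0.1156] 0.0021
[305 232] [303 207] [ 0.551   0.0461 -0.0027] 0.0079
[305 232] [302 169] [0.5368 0.0467 0.118 ] 0.0022
[302 184] [334 193] [0.6665 0.0563 0.1007] 0.0002
scene [[229, 0, 6, 15, 40], [352, 0, 71, 78, 2086], [225, 19, 7, 17, 45], [395, 50, 5, 9, 16], [387, 61, 23, 8, 112], [174, 66, 9, 25, 110], [356, 67, 66, 71, 2018], [219, 79, 5, 24, 60], [360, 126, 16, 7, 65], [237, 128, 122, 21, 946], [229, 138, 8, 7, 37], [174, 149, 8, 6, 19], [193, 153, 129, 56, 1435], [336, 180, 54, 31, 348], [311, 182, 33, 23, 136], [350, 182, 6, 5, 14], [302, 191, 9, 7, 29]]
top [[155, 87, 25, 20, 126], [108, 95, 68, 126, 3741], [140, 114, 112, 275, 14722], [167, 139, 7, 2, 13], [332, 198, 6, 5, 26], [215, 200, 36, 25, 368], [309, 200, 10, 12, 27], [250, 222, 11, 18, 48], [282, 242, 2, 16, 18], [274, 260, 11, 5, 20], [81, 327, 86, 62, 2545], [0, 345, 66, 55, 1873], [15, 344, 9, 7, 35], [172, 383, 14, 7, 48], [161, 390, 24, 10, 98], [246, 391, 5, 9, 23], [251, 390, 27, 10, 159], [309, 397, 21, 3, 35]]
```

All corners were found. The +x edge is at about 102.5 mm and the -x edge at about 117 mm, so the board seems some 6° past level. I refine this with sub-pixel edge lines, running the same method on the first pictures for comparison.

```bash
cat >> h.py <<'E'
def quad(d,box,k=8):
    "corners of the board by lines fitted to the contour sides, at k-fold enlargement"
    x0,y0,x1,y1=box
    big=cv2.resize(d["pixels"][y0:y1,x0:x1],None,fx=k,fy=k,interpolation=cv2.INTER_CUBIC)
    m=cv2.inRange(cv2.cvtColor(big,cv2.COLOR_RGB2HSV),(20,70,30),(85,255,255))
    m=cv2.morphologyEx(m,cv2.MORPH_CLOSE,np.ones((33,33)));m=cv2.morphologyEx(m,cv2.MORPH_OPEN,np.ones((25,25)))
    hull=cv2.convexHull(max(cv2.findContours(m,0,1)[0],key=cv2.contourArea));e=.05
    while len(q:=cv2.approxPolyDP(hull,e*cv2.arcLength(hull,True),True)[:,0].astype(float))>4: e+=.005
    cnt=max(cv2.findContours(m,0,1)[0],key=cv2.contourArea)[:,0].astype(float);L=[]
    for i in range(4):
        a,b=q[i],q[(i+1)%4];u=(b-a)/np.linalg.norm(b-a);w=cnt-a
        s=w@u/np.linalg.norm(b-a);dist=abs(w@[-u[1],u[0]])
        L.append(cv2.fitLine(cnt[(s>.12)&(s<.88)&(dist<12)].astype(np.float32),cv2.DIST_HUBER,0,.01,.01).ravel())
    out=[]
    for i in range(4):
        a,b=L[i-1],L[i];t=np.linalg.solve(np.c_[a[:2],-b[:2]],b[2:]-a[2:]);out.append((a[2:]+t[0]*a[:2]+.5)/k-.5+[x0,y0])
    return np.array(out)
def level(s,t):
    cs=quad(s,(255,155,355,225));ct=quad(t,(285,165,365,250))
    P=[min((tri(t,p,s,q) for q in cs),key=lambda r:abs(r[0][2]-.107)) for p in ct]
    for p,e in P: print(p.round(4),round(e,4))
    X=np.array([p for p,e in P]);A=np.c_[X[:,:2]-C,np.ones(4)];k=np.linalg.lstsq(A,X[:,2],rcond=None)[0]
    print("slope deg (+x edge low = +)",-np.degrees(np.arctan(k[0]*np.cos(YAW)+k[1]*np.sin(YAW))).round(2),"z0",k[2].round(4),"centre",X.mean(0).round(4))
E
python3 - <<'E'
from h import *
import pickle
level(*[pickle.load(open(f"pics/{n}0.pkl","rb")) for n in("scene","top")])
level(load("scene"),load("top"))
E
```

```text
[ 0.6761 -0.0515  0.1077] 0.0013
[ 0.5396 -0.0571  0.1107] 0.0028
[0.5331 0.049  0.1097] 0.0007
[0.67   0.0566 0.1092] 0.0002
slope deg (+x edge low = +) 0.74 z0 0.1093 centre [ 0.6047 -0.0008  0.1093]
[ 0.6759 -0.0509  0.1019] 0.0013
[ 0.5399 -0.0572  0.1166] 0.0019
[0.5336 0.0489 0.1144] 0.0015
[0.6691 0.056  0.1041] 0.0004
slope deg (+x edge low = +) 5.24 z0 0.1092 centre [ 0.6046 -0.0008  0.1093]
```

The board is about 5° past level, while the first pictures read 0.7° with the same method. The centre has not moved. That is inside the limit but too near it, so I press the -x border down a few mm, going in stages.

>>> {"method": "send_rows", "body": {"steps": [{"tx":0.27,"ty":-0.75,"tz":0,"turn":0,"grip":0},{"tx":0.27,"ty":-0.75,"tz":0,"turn":0,"grip":0},{"tx":0.27,"ty":-0.75,"tz":0,"turn":0,"grip":0},{"tx":0.27,"ty":-0.75,"tz":0,"turn":0,"grip":0},{"tx":0.27,"ty":-0.75,"tz":0,"turn":0,"grip":0},{"tx":0.27,"ty":-0.75,"tz":0,"turn":0,"grip":0},{"tx":0,"ty":0,"tz":0,"turn":0,"grip":0},{"tx":0,"ty":0,"tz":0.35,"turn":0,"grip":0},{"tx":0,"ty":0,"tz":0.35,"turn":0,"grip":0},{"tx":0,"ty":0,"tz":0.35,"turn":0,"grip":0},{"tx":0,"ty":0,"tz":0,"turn":0,"grip":0}]}}

```text
time: 19.48
position: [0.5504, -0.0097, 0.1181]
tool_rot: [0.079, -3.137, 0.0]
ft_force: [0.5, 0.6, 0.7]
grip_width: 0.005
grip_force: 0.0
```

```bash
python3 -c "
from h import *
where((-55,0,115))"
```

```text
t 19.48 tip [-55.   -6.  132.1] toolx deg -177.12 tilt [0.004 0.   ] F [0.53 0.63 0.66] grip 0.0
units [-0.002  0.1    0.284]
```

>>> {"method": "send_rows", "body": {"steps": [{"tx":0,"ty":0.1,"tz":0.14,"turn":0,"grip":0},{"tx":0,"ty":0,"tz":0.13,"turn":0,"grip":0},{"tx":0,"ty":0,"tz":0,"turn":0,"grip":0},{"tx":0,"ty":0,"tz":0,"turn":0,"grip":0}]}}

```text
time: 19.98
position: [0.5518, -0.0038, 0.1036]
tool_rot: [-0.08, 3.14, 0.0]
ft_force: [0.1, -0.5, -0.1]
grip_width: 0.005
grip_force: 0.0
```

>>> {"method": "send_rows", "body": {"steps": [{"tx":0,"ty":0,"tz":0.03,"turn":0,"grip":0},{"tx":0,"ty":0,"tz":0,"turn":0,"grip":0}]}}

```text
time: 20.23
position: [0.5515, -0.0038, 0.1015]
tool_rot: [-0.08, 3.14, 0.0]
ft_force: [0.6, 0.2, 0.1]
grip_width: 0.004
grip_force: 0.0
```

>>> {"method": "send_rows", "body": {"steps": [{"tx":0,"ty":0,"tz":0.03,"turn":0,"grip":0},{"tx":0,"ty":0,"tz":0,"turn":0,"grip":0}]}}

```text
time: 20.48
position: [0.5515, -0.0037, 0.0998]
tool_rot: [-0.08, 3.141, 0.0]
ft_force: [0.3, -0.2, 0.3]
grip_width: 0.005
grip_force: 0.7
```

>>> {"method": "send_rows", "body": {"steps": [{"tx":0,"ty":0,"tz":0.03,"turn":0,"grip":0},{"tx":0,"ty":0,"tz":0,"turn":0,"grip":0}]}}

```text
time: 20.72
position: [0.5514, -0.0037, 0.0977]
tool_rot: [0.08, -3.14, 0.0]
ft_force: [-0.8, -0.2, 1.0]
grip_width: 0.006
grip_force: 0.7
```

```bash
python3 - <<'E'
from h import *
where((-55,0,108))
d=load("scene")
try: print(quad(d,(255,155,355,225)).round(1).tolist())
except Exception as e: print(e)
E
```

```text
t 20.73 tip [-5.360e+01 -1.000e-01  1.117e+02] toolx deg -177.09 tilt [ 0. -0.] F [-0.83 -0.23  1.  ] grip 0.01
units [0.023 0.001 0.062]
[[272.0, 182.9], [301.8, 170.7], [335.0, 191.3], [303.6, 206.7]]
```

The grip sensor shows contact from a reported tip height of about 113.8 mm. Another 3 mm or so should bring the board level. Then I draw off and measure again.

>>> {"method": "send_rows", "body": {"steps": [{"tx":0,"ty":0,"tz":0.03,"turn":0,"grip":0},{"tx":0,"ty":0,"tz":0.025,"turn":0,"grip":0},{"tx":0,"ty":0,"tz":0,"turn":0,"grip":0}]}}

```text
time: 21.15
position: [0.5514, -0.0037, 0.0944]
tool_rot: [0.08, -3.14, 0.0]
ft_force: [-1.0, -1.4, 1.7]
grip_width: 0.004
grip_force: 0.9
```

>>> {"method": "send_rows", "body": {"steps": [{"tx":0,"ty":0,"tz":-0.3,"turn":0,"grip":0},{"tx":0,"ty":0,"tz":-0.6,"turn":0,"grip":0},{"tx":0,"ty":0,"tz":-0.6,"turn":0,"grip":0},{"tx":0,"ty":0.6,"tz":0,"turn":0,"grip":0},{"tx":-0.3,"ty":0.8,"tz":0,"turn":0,"grip":0},{"tx":-0.3,"ty":0.8,"tz":0,"turn":0,"grip":0},{"tx":-0.3,"ty":0.8,"tz":0,"turn":0,"grip":0},{"tx":-0.3,"ty":0.8,"tz":0,"turn":0,"grip":0},{"tx":-0.3,"ty":0.6,"tz":0,"turn":0,"grip":0},{"tx":0,"ty":0,"tz":0,"turn":0,"grip":0}]}}

```text
time: 22.4
position: [0.6278, 0.2697, 0.1846]
tool_rot: [-0.089, 3.14, 0.003]
ft_force: [-0.1, -1.1, -0.5]
grip_width: 0.008
grip_force: 0.0
```

```bash
python3 - <<'E'
from h import *
where()
s,t=load("scene"),load("top");level(s,t)
a=[cv2.resize(s["pixels"][130:290,120:430],(400,206)),cv2.resize(t["pixels"][130:310,150:500],(400,206))]
cv2.imwrite("pics/p7.png",np.hstack(a)[:,:,::-1])
E
```

```text
t 22.4 tip [ 36.3 269.2 198.6] toolx deg -176.74 tilt [-0.     0.002] F [-0.1  -1.11 -0.47] grip 0.01
[ 0.6758 -0.0514  0.1097] 0.0021
[ 0.5401 -0.0566  0.1088] 0.0032
[0.5334 0.0485 0.107 ] 0.0012
[0.6697 0.0563 0.1118] 0.0
slope deg (+x edge low = +) -1.2 z0 0.1093 centre [ 0.6048 -0.0008  0.1093]
```

View pics/p7.png

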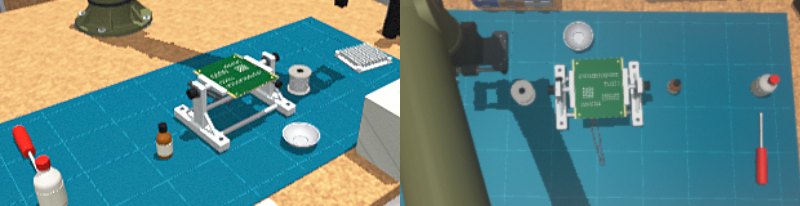

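The picture shows the solder side up and the holder centred where it was at top (600,88). The spool, dish, flux, tweezers, driver and bottle are all standing in place. The measured tilt is about 1° and the arm is clear, so I hand in.

```bash
python3 -c "
from bench import ctrl
print(ctrl.close_job())"
```

```text
the job is handed in; nothing more can be done
None
```

The board is turned over, solder side up and level to about 1° by my camera measurement; the holder and the other things stand where they were, the arm is clear, and the job is handed in (no verdict was returned).

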